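# Put the cleaned microscope objectives back in their block in order of length

### The job

The four microscope objectives have been cleaned and must go back into their wooden storage block, ready to be screwed into the nosepiece from low to high power: stand each one upright, thread down, fully seated in its own well, in order of length, the shortest in the well next to the red dot and the longest at the far end. They are optics: do not drop them or tip them over, and leave the oil bottle and the flat carton where they are.

Things in the scene. Friction and masses are not known exactly. Their poses are not given: they have to be found in the camera images.
- block: Fixed brown wooden storage block, 196 x 56 x 20 mm (its x, y, z), at any yaw. Origin: centre of its underside. Row of four equal round wells along its x axis at x = -63, -21, +21, +63 mm (y = 0): 31 mm wide, 10 mm deep (floor 10 mm above the underside), mouth countersunk to 37 mm. An 11 mm red dot on its top at x = -89.5 mm marks the starting end of the row.
- objective_red: Loose microscope objective with a red ring on its tapered nose, the shortest: 38 mm tall, about 80 g, standing lens up. From the bottom: brass thread 20 mm across to 6 mm, dark shoulder 26 mm across to 12 mm, silvery barrel 24 mm across to 29 mm (grasp here), nose tapering to 14 mm. Origin: centre of its underside, z up its axis; yaw does not matter.
- objective_yellow: Loose microscope objective with a yellow ring on its tapered nose, the second shortest: 46 mm tall, about 100 g, standing lens up. From the bottom: brass thread 20 mm across to 6 mm, dark shoulder 26 mm across to 12 mm, silvery barrel 24 mm across to 37 mm (grasp here), nose tapering to 14 mm. Origin: centre of its underside, z up its axis; yaw does not matter.
- objective_blue: Loose microscope objective with a blue ring on its tapered nose, the second longest: 54 mm tall, about 120 g, standing lens up. From the bottom: brass thread 20 mm across to 6 mm, dark shoulder 26 mm across to 12 mm, silvery barrel 24 mm across to 45 mm (grasp here), nose tapering to 14 mm. Origin: centre of its underside, z up its axis; yaw does not matter.
- objective_white: Loose microscope objective with a white ring on its tapered nose, the longest: 62 mm tall, about 140 g, standing lens up. From the bottom: brass thread 20 mm across to 6 mm, dark shoulder 26 mm across to 12 mm, silvery barrel 24 mm across to 53 mm (grasp here), nose tapering to 14 mm. Origin: centre of its underside, z up its axis; yaw does not matter.
- oil_bottle: Bystander: loose clear dropper bottle with a black teat, 28 mm across, 88 mm tall; origin at the centre of its underside. To be left alone. Behind it stand a fixed centrifuge and a microscope whose eyepieces overhang to x = 0.53 m (y from -0.04 to 0.12 m, above 0.3 m height): carry things past in front of them.
- lens_wipes: Bystander: loose flat green-and-white carton, 62 x 90 x 14 mm; origin at the centre of its underside. To be left alone.

How it is judged:
By the outcome, as a careful person would: the job done as asked, in the order asked, and still so for the second after the job is handed in, with the robot touching nothing.
It also fails if it takes over 112 s, if anything falls off the work surface, if the arm or the gripper's body presses on something with over 40 N, if the wrist force passes 120 N, or if a joint passes its speed limit or range.

### The arm

A 6-joint arm with a two-finger parallel gripper is mounted at the origin on a cart in front of the work surface, level with it; the furniture and walls round the work are solid. World frame = base frame: x ahead of the robot, y to its left, z up, the work surface at z = 0. Lengths are in m, angles in rad, forces in N, time in s.
With the tool pointing down it reaches from about 0.35 to 1 m from the base axis. Payload 7.1 kg.
Tool frame: the origin (TCP) lies between the finger pads; the fingertips stand 22 mm ahead of it and the grasp point (between the pads) lies 3 mm ahead of it; z points along the fingers, y is the line along which they close (so a half turn about z gives the same grasp; the last joint's range is limited). The gripper opens to 85 mm and grips with 20 to 120 N. Pads are 22 mm wide; open, the fingers measure 114 mm over their backs; the gripper's body (76 mm by 85 mm) begins 54 mm behind the grasp point. The pads swing forward as they close: fully open they stand 13 mm farther back than shut.
Start: joints at [1.147, 0.423, 1.63, -0, 1.089, -0.019], TCP at [0.246, 0.574, 0.253] pointing down, gripper open.
Joint ranges: [-3, 3], [-0.9, 2.11], [0.09, 2.58], [-1.31, 4.45], [0.11, 2.69], [-2.54, 2.54]. Speed limits (rad/s): [2.39, 2.39, 3.01, 3.14, 3.14, 3.14].

### API

Orientations are given as a rotation vector (axis times angle).
In Python, from rig import manip gives the robot as it stands. The module is installed in compiled form; this text tells all that it offers. Calls block until the motion is done:
- manip.move_to(position, orientation): joint-space move of the TCP to a pose.
- manip.servo_line(position, orientation=None, rate=0.15): straight line of the TCP; orientation=None keeps the orientation; rate is the mean speed in m/s.
- manip.set_joints(angles): joint-space move.
- manip.command_gripper(opening, f_grip=None): finger opening in m; f_grip is the grip in N (None keeps the last); returns when the fingers have stopped.
- manip.hold(seconds).
- manip.solve_ik(position, orientation): joint angles nearest the present ones, or None.
- manip.camera(name): name is "scene" or "top" or "wrist"; returns a dict with "image" (420x560x3 uint8, red, green, blue), "fx", "fy", "cx", "cy" (pixels), "cam_to_world" (4x4, takes a point from camera to world coordinates); the wrist camera has in their place "mount" (4x4, takes a point from camera to tool coordinates, whose origin is the TCP and whose axes are the flange's). Camera axes: x right, y down, z forward; pixel columns grow to the right and rows downward; lengths in m; the calibration is good to about 2 mm. The wrist camera is an equidistant fisheye: a pixel r from the principal point sees the ray r / f radians off the axis. A picture is of the moment at which its call begins: read the wrist's pose just before it. There is no depth.
A pose or a line that the arm cannot do raises manip.IKError and nothing moves.
- manip.sign_off(): hands the job in; it is judged then, once.
Readings, each from a call of its own:
- manip.get_time(): time.
- manip.get_joint_positions(): joint angles.
- manip.get_joint_vel(): joint speeds.
- manip.get_tau(): joint torques, N m.
- manip.get_position(): TCP position.
- manip.get_ee_rot(): TCP orientation.
- manip.get_contact_force(): force on the tool from outside, world axes, zero at the start.
- manip.get_torque(): the same for the moment, N m.
- manip.get_width(): finger opening in m.
- manip.get_grip_force(): force on a finger pad.
Only numpy, scipy, OpenCV 4.12 (cv2) and the standard library are available. Lean on these libraries where they do the work, as an engineer would, in place of code of your own. Each camera call takes 0.05 s, during which the arm holds its last target. There are 200 camera calls.

## Working session

There is one attempt and no reset: what is moved stays moved. The work goes in short steps, each a Python script; the robot and the scene stay as the last script left them, time stands still between calls to the robot, and variables do not carry over. Pictures are saved under pics/ and viewed, at most 14 in all, crops included, and the job is handed in when it is done.

```bash
mkdir -p pics; python3 - <<'E'
from rig import manip
import cv2, numpy as np, pickle
print(manip.get_time(), manip.get_position(), manip.get_ee_rot())
d={}
for n in ("scene","top","wrist"):
    c=manip.camera(n); d[n]=c
    cv2.imwrite(f"pics/a_{n}.png",c["image"][...,::-1])
    print(n,c["fx"],c["fy"],c["cx"],c["cy"]);print(np.round(c.get("cam_to_world",c.get("mount")),4))
pickle.dump(d,open("a.pkl","wb"))
E
```

```text
0.0 [0.24592529 0.57402327 0.25255301] [-6.31494959e-01 -3.07712379e+00  2.35110025e-03]
scene 470.06751998694597 470.06751998694597 278.8724712320195 214.8448173085867
[[ 0.6668 -0.3762  0.6434 -0.4181]
 [-0.7451 -0.3202  0.585  -0.8882]
 [-0.014  -0.8695 -0.4938  0.7376]
 [ 0.      0.      0.      1.    ]]
top 411.3464137122034 411.3464137122034 273.83223584717643 216.02751241186223
[[-0.0188 -0.99    0.1401  0.2867]
 [-0.9997  0.0212  0.0155 -0.0817]
 [-0.0183 -0.1397 -0.99    1.2433]
 [ 0.      0.      0.      1.    ]]
wrist 325.19226210127806 325.19226210127806 277.335230110366 218.93721714980447
[[ 9.000e-04 -9.573e-01 -2.892e-01  7.330e-02]
 [ 1.000e+00  1.000e-03 -2.000e-04 -9.000e-04]
 [ 5.000e-04 -2.892e-01  9.573e-01 -1.202e-01]
 [ 0.000e+00  0.000e+00  0.000e+00  1.000e+00]]
```

View pics/a_scene.png

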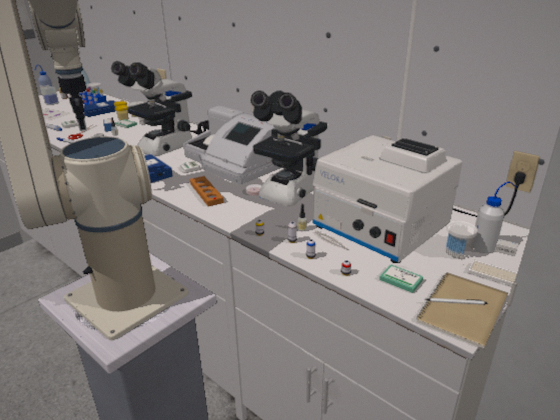

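View pics/a_top.png

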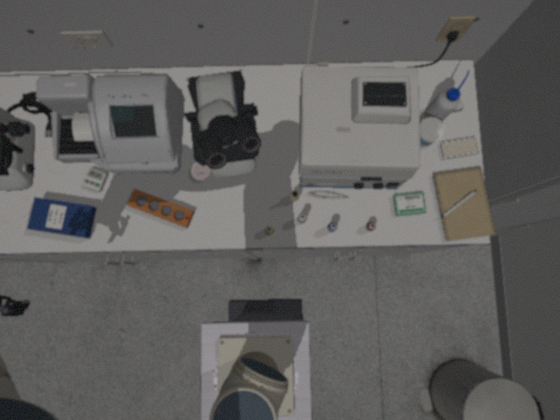

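The block lies at top px (162,208), with the objectives at about (268,230) yellow, (303,217) white, (332,227) blue and (371,225) red. The oil bottle is at (296,195) and the carton at (409,204). I'll zoom in and get coarse positions.

```bash
cat > h.py <<'E'
import numpy as np, cv2
from scipy.spatial.transform import Rotation as R
def ray(c,u,v,tool=None):
    x=(u-c["cx"])/c["fx"]; y=(v-c["cy"])/c["fy"]
    if tool is None: T=c["cam_to_world"]; d=np.array([x,y,1.])
    else:
        T=tool@c["mount"]; r=np.hypot(x,y); s=np.sin(r)/r if r>1e-9 else 1; d=np.array([x*s,y*s,np.cos(r)])
    d=T[:3,:3]@d; return T[:3,3],d/np.linalg.norm(d)
def onz(o,d,z): return o+d*(z-o[2])/d[2]
def tri(rs):
    A=0;b=0
    for o,d in rs:
        P=np.eye(3)-np.outer(d,d); A=A+P; b=b+P@o
    p=np.linalg.solve(A,b); return p, max(np.linalg.norm((np.eye(3)-np.outer(d,d))@(p-o)) for o,d in rs)
def toolT(m):
    T=np.eye(4); T[:3,:3]=R.from_rotvec(m.get_ee_rot()).as_matrix(); T[:3,3]=m.get_position(); return T
def project(c,p,tool=None):
    T=np.linalg.inv(c["cam_to_world"] if tool is None else tool@c["mount"]); q=T[:3,:3]@p+T[:3,3]
    if tool is None: return c["fx"]*q[0]/q[2]+c["cx"], c["fy"]*q[1]/q[2]+c["cy"]
    n=np.hypot(q[0],q[1]); th=np.arctan2(n,q[2]); return c["fx"]*th*q[0]/n+c["cx"], c["fy"]*th*q[1]/n+c["cy"]
def down(yaw):  # tool z down, tool y (closing) at angle yaw in world
    z=np.array([0,0,-1.]); y=np.array([np.cos(yaw),np.sin(yaw),0]); return R.from_matrix(np.c_[np.cross(y,z),y,z]).as_rotvec()
E
python3 - <<'E'
from h import *
import pickle
d=pickle.load(open("a.pkl","rb")); t=d["top"]
for n,u,v,z in [("block",162,208,.02),("yel",268,230,.04),("wh",303,217,.05),("blu",332,227,.04),("red",371,225,.03),("bottle",296,195,.08),("carton",409,204,.014)]:
    print(n,onz(*ray(t,u,v),z).round(3))
a=cv2.resize(t["image"][180:250,240:440],None,fx=4,fy=4,interpolation=cv2.INTER_CUBIC)
b=cv2.resize(t["image"][175:240,110:310],None,fx=4,fy=4,interpolation=cv2.INTER_CUBIC)
cv2.imwrite("pics/b.png",np.vstack([a,b])[...,::-1])
E
```

```text
block [0.492 0.275 0.02 ]
yel [ 0.416 -0.045  0.04 ]
wh [ 0.451 -0.148  0.05 ]
blu [ 0.421 -0.233  0.04 ]
red [ 0.425 -0.35   0.03 ]
bottle [ 0.511 -0.128  0.08 ]
carton [ 0.489 -0.47   0.014]
```

View pics/b.png

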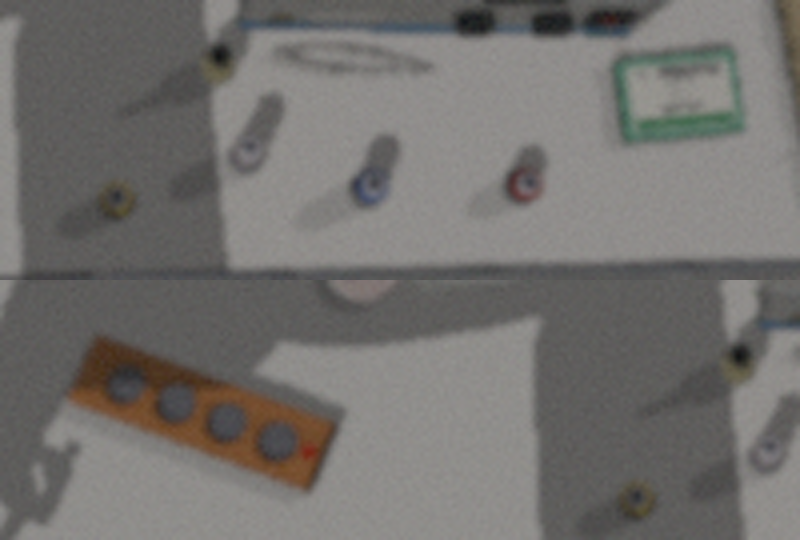

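View pics/a_wrist.png

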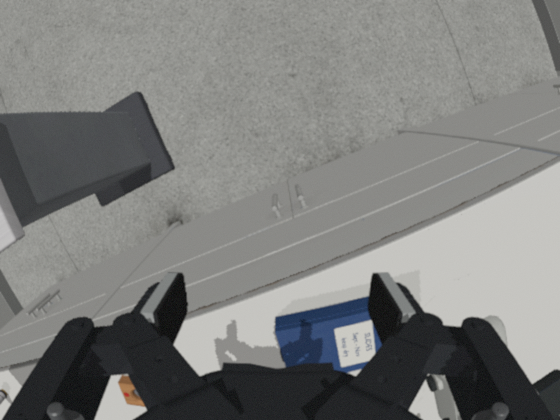

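Top crop: the red dot is at the block's right end (toward -y), all four wells are empty, and the objectives and bottle are as expected. Next I'll take wrist views over the block, then over the objectives, passing in front of the eyepieces.

```bash
python3 - <<'E'
from rig import manip
from h import *
import pickle
out=[]
def go(p,yaw):
    manip.move_to(np.array(p),down(np.radians(yaw)))
def shot(n):
    T=toolT(manip); c=manip.camera("wrist"); out.append((n,T,c))
go((.47,.25,.22),-20); shot("B1")
go((.43,.18,.22),-20); shot("B2")
go((.38,.04,.26),-10); go((.42,-.16,.26),-10); shot("O1")
go((.42,-.26,.26),-10); shot("O2")
go((.42,-.37,.26),-10); shot("O3")
pickle.dump(out,open("w.pkl","wb"))
print(manip.get_time(), manip.get_contact_force())
tile=np.vstack([np.hstack([o[2]["image"] for o in out[:3]]),np.hstack([out[3][2]["image"],out[4][2]["image"],out[4][2]["image"]*0])])
cv2.imwrite("pics/c.png",cv2.resize(tile,(798,399),interpolation=cv2.INTER_AREA)[...,::-1])
cv2.imwrite("pics/o2.png",out[3][2]["image"][...,::-1])
cv2.imwrite("pics/b2.png",out[1][2]["image"][...,::-1])
E
```

```text
4.7833 [ 0.18727987 -0.14969845 -0.13535984]
```

View pics/c.png

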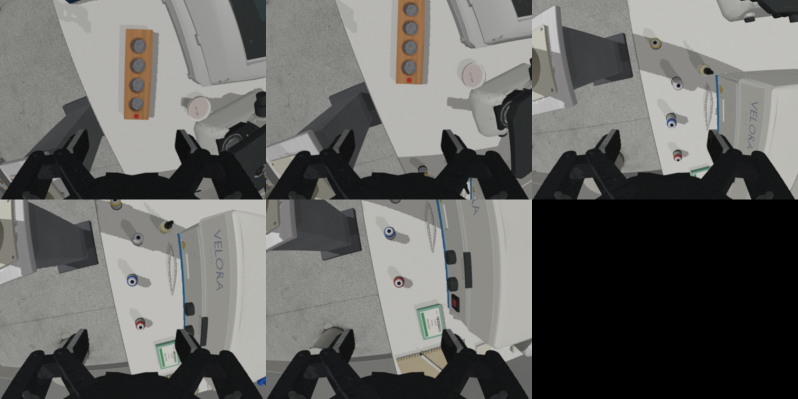

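View pics/o2.png

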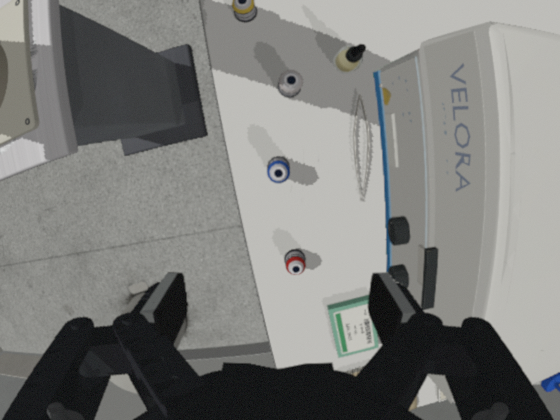

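View pics/b2.png

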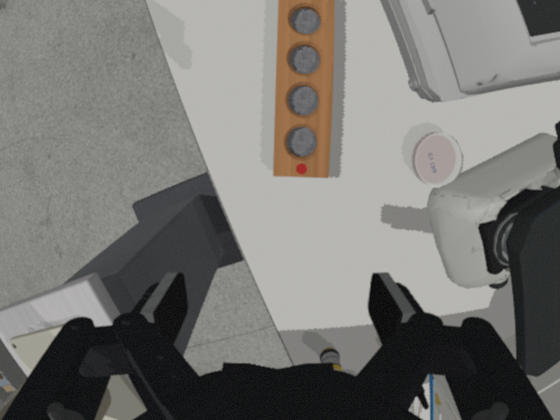

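The wrist views show all four wells and the red dot: in B2 the wells are at (302,141), (303,100), (304,58), (305,20) and the dot at (302,168). In O2, blue is at (278,171), red at (295,263), white at (290,82), yellow at (244,5), the bottle at (350,57), and the carton at (352,325). Next, detect the wells and look at the objective tops.

```bash
cat >> h.py <<'E'
def blobs(mask,lo,hi):
    n,_,st,ce=cv2.connectedComponentsWithStats(mask.astype(np.uint8))
    return [(ce[i],st[i,4]) for i in range(1,n) if lo<=st[i,4]<=hi]
def wells(c):
    """well discs and dot: non-orange holes inside the block's convex hull"""
    hsv=cv2.cvtColor(c["image"],cv2.COLOR_RGB2HSV); H,S,V=cv2.split(hsv)
    o=((H>=6)&(H<=20)&(S>110)&(V>60)).astype(np.uint8)
    n,l,st,_=cv2.connectedComponentsWithStats(o); i=1+np.argmax(st[1:,4])
    pts=cv2.findNonZero((l==i).astype(np.uint8)); m=np.zeros_like(o); cv2.fillConvexPoly(m,cv2.convexHull(pts),1)
    m=cv2.erode(m,np.ones((3,3)))
    w=blobs((m>0)&(S<90),150,3000)
    dot=blobs((m>0)&((H<5)|(H>172))&(S>150),15,500)
    return w,dot
E
python3 - <<'E'
from h import *
import pickle
out=pickle.load(open("w.pkl","rb")); a=pickle.load(open("a.pkl","rb"))
for n,T,c in out[:2]:
    w,d=wells(c); print(n,[(p.round(1),s) for p,s in w],d)
    for p,_ in w: print(onz(*ray(c,*p,T),.019).round(4))
    for p,_ in d: print("dot",onz(*ray(c,*p,T),.02).round(4))
w1=sorted([p for p,_ in wells(out[0][2])[0]],key=lambda p:-p[1]); w2=sorted([p for p,_ in wells(out[1][2])[0]],key=lambda p:-p[1])
if len(w1)==len(w2):
    for p,q in zip(w1,w2): print("tri",tri([ray(out[0][2],*p,out[0][1]),ray(out[1][2],*q,out[1][1])]))
ims=[]
P={"red":(.425,-.35,.038),"yel":(.416,-.045,.046),"blu":(.421,-.233,.054),"wh":(.451,-.148,.062)}
for n,T,c in out[2:]:
    for k,p in P.items():
        u,v=project(c,np.array(p),T)
        if 20<u<540 and 15<v<300:
            im=cv2.copyMakeBorder(c["image"],40,40,40,40,cv2.BORDER_CONSTANT); x,y=int(u)+40,int(v)+40
            z=cv2.resize(im[y-25:y+25,x-25:x+25],(190,190),interpolation=cv2.INTER_NEAREST); cv2.putText(z,f"{n}{k} {int(u)-25},{int(v)-25}",(2,12),0,.45,(255,0,255),1); ims.append(z)
while len(ims)%4: ims.append(ims[0]*0)
cv2.imwrite("pics/d.png",np.vstack([np.hstack(ims[i:i+4]) for i in range(0,len(ims),4)])[...,::-1])
E
```

```text
B1 [(array([291.7,  96.3]), np.int32(717)), (array([290.4, 137.6]), np.int32(718)), (array([288.8, 178.6]), np.int32(675)), (array([287.3, 218.1]), np.int32(605))] [(array([286.61538462, 244.35384615]), np.int32(65))]
[0.5175 0.3397 0.019 ]
[0.5025 0.3016 0.019 ]
[0.4873 0.2635 0.019 ]
[0.4723 0.2251 0.019 ]
dot [0.462  0.1983 0.02  ]
B2 [(array([305.1,  20.7]), np.int32(615)), (array([304.2,  59.5]), np.int32(683)), (array([302.9, 100.2]), np.int32(717)), (array([301.4, 141.2]), np.int32(712))] [(array([301.06493506, 168.38961039]), np.int32(77))]
[0.5167 0.3385 0.019 ]
[0.5015 0.3001 0.019 ]
[0.4863 0.2619 0.019 ]
[0.4714 0.2239 0.019 ]
dot [0.462  0.1986 0.02  ]
tri (array([0.47175832, 0.22341822, 0.01305352]), np.float64(0.00010018966254760094))
tri (array([0.48712195, 0.26219157, 0.01126932]), np.float64(4.089018454104608e-05))
tri (array([0.50262361, 0.30127536, 0.01185879]), np.float64(3.994839462484686e-05))
tri (array([0.51784645, 0.34014315, 0.01303085]), np.float64(3.5818436028596694e-05))
```

View pics/d.png

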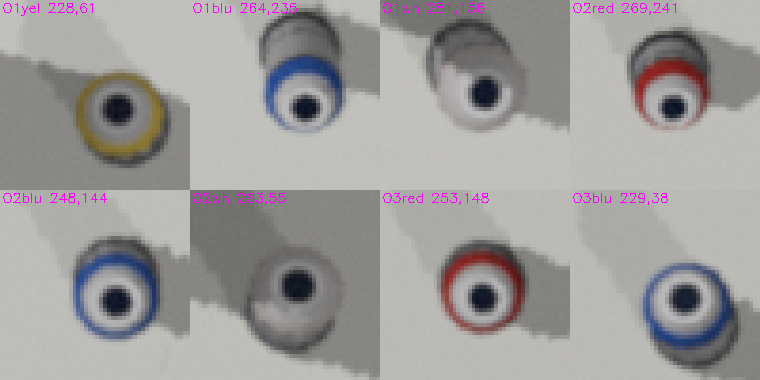

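All the lens tops show as clean dark discs. The wells triangulate consistently: 125.5 mm from first to last, and the two dot rays meet at z≈0.02. Next, triangulate the lenses.

```bash
cat >> h.py <<'E'
def lens(c,T,p,rad=22):
    """dark lens disc nearest the projection of p -> subpixel centre"""
    u,v=project(c,np.array(p),T); x0,y0=max(0,int(u)-rad),max(0,int(v)-rad)
    im=c["image"][y0:y0+2*rad,x0:x0+2*rad].max(axis=2)
    b=blobs(im<55,15,400)
    if not b: return None
    q=min(b,key=lambda b:np.hypot(b[0][0]+x0-u,b[0][1]+y0-v))
    return q[0]+[x0,y0],q[1]
E
python3 - <<'E'
from h import *
import pickle, json
out=pickle.load(open("w.pkl","rb")); a=pickle.load(open("a.pkl","rb"))
P={"red":(.425,-.35,.038),"yellow":(.416,-.045,.046),"blue":(.421,-.233,.054),"white":(.451,-.148,.062)}
V={"red":["O2","O3"],"yellow":["O1","O2"],"blue":["O1","O2","O3"],"white":["O1","O2"]}
res={}
for k,p in P.items():
    rs=[]
    for n,T,c in out[2:]:
        if n in V[k]:
            q=lens(c,T,p); print(k,n,q[0].round(1),q[1]) if q else print(k,n,None)
            if q: r=ray(c,*q[0],T); rs.append(r); print("   onz",onz(*r,p[2]).round(4))
    if len(rs)>1: x,e=tri(rs); print(k,x.round(4),round(e,5)); res[k]=x.tolist()
json.dump(res,open("obj.json","w"))
E
```

```text
red O2 [295.8 268.7] 18
   onz [ 0.4258 -0.3527  0.038 ]
red O3 [279.5 176. ] 26
   onz [ 0.4254 -0.3528  0.038 ]
red [ 0.4256 -0.3529  0.0375] 0.00018
yellow O1 [258.4  89.4] 33
   onz [ 0.4201 -0.0491  0.046 ]
yellow O2 [241.7   0.9] 19
   onz [ 0.4198 -0.05    0.046 ]
yellow [ 0.4198 -0.0487  0.0428] 0.00014
blue O1 [294. 263.] 21
   onz [ 0.4251 -0.237   0.054 ]
blue O2 [278.2 172.8] 26
   onz [ 0.4251 -0.2368  0.054 ]
blue O3 [258.6  66. ] 25
   onz [ 0.4247 -0.2369  0.054 ]
blue [ 0.425  -0.2369  0.054 ] 0.00026
white O1 [308.2 179.9] 32
   onz [ 0.4533 -0.1471  0.062 ]
white O2 [291.   79.8] 41
   onz [ 0.4532 -0.1474  0.062 ]
white [ 0.4533 -0.1473  0.061 ] 6e-05
```

Two-view heights are 37.5, 43, 54 and 61 mm. They match the text, except that yellow's second view is cut off by the image edge, so I'll use its O1 view. Now red first, with an in-hand check.

```bash
cat > pp.py <<'E'
from rig import manip
from h import *
import pickle
C=np.array([.4948,.2818]); A=np.radians(68.45); DIR=np.array([np.cos(A),np.sin(A)]); YP=-21.55
O={"red":((.4256,-.3528),.038,.035,0,-30),"yellow":((.4201,-.0491),.046,.037,1,0),"blue":((.4250,-.2369),.054,.040,2,-25),"white":((.4533,-.1472),.062,.048,3,-40)}
HI=.20
def mv(xy,z,yaw): manip.move_to(np.array([*xy,z]),down(np.radians(yaw)))
def line(xy,z,rate=.15): manip.servo_line(np.array([*xy,z]),rate=rate)
def fz(): return manip.get_contact_force()[2]
def inhand(k,save=None):
    """lens centre in tool axes, at its height"""
    xy,H,h,_,_=O[k]; T=toolT(manip); c=manip.camera("wrist")
    if save: cv2.imwrite(save,c["image"][...,::-1])
    p=T[:3,3]+[0,0,H-h]; q=lens(c,T,p,30)
    if q is None: return None
    w=onz(*ray(c,*q[0],T),p[2]); return (T[:3,:3].T@(w-T[:3,3]))[:2], q[1]
def pick(k):
    xy,H,h,_,yaw=O[k]
    manip.command_gripper(.050,40); mv(xy,HI,yaw); line(xy,h+.03,.2); line(xy,h,.08)
    manip.command_gripper(.0,40); manip.hold(.2)
    print(k,"width",round(manip.get_width(),4),"grip",round(manip.get_grip_force(),1),"fz",round(fz(),2))
    line(xy,HI,.15)
    print("lifted width",round(manip.get_width(),4),"fz",round(fz(),2),"t",round(manip.get_time(),1))
E
python3 - <<'E'
from pp import *
pick("red"); print(inhand("red","pics/e.png"))
E
```

```text
red width 0.0224 grip 39.3 fz 4.41
lifted width 0.0223 fz -0.76 t 8.8
(array([0.00047123, 0.00044892]), np.int32(272))
```

View pics/e.png

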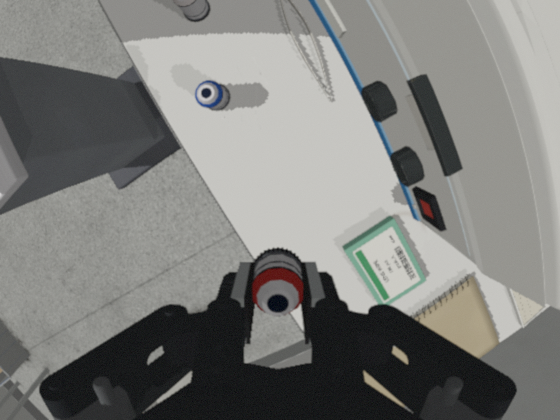

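Red is held upright, with its lens at (277,302), 0.5 mm from the tool axis. Placing it now.

```bash
cat >> pp.py <<'E'
def place(k):
    _,H,h,i,_=O[k]; xy=C+DIR*(-.063+.042*i); seat=.010+h
    mv((.38,.04),HI,-10); mv(xy,HI,YP)
    r=inhand(k); print("in hand",r)
    line(xy,seat+.018,.15); f0=fz(); z=seat+.018
    while z>seat-.0015:
        z-=.001; line(xy,z,.02); f=fz()-f0
        if f>5: break
    m=manip.get_position(); print("stop",round((m[2]-seat)*1e3,2),"mm over seat; df",round(f,2),"lat",manip.get_contact_force()[:2].round(1))
    return z-seat<.003
def release(k):
    _,H,h,i,_=O[k]; xy=C+DIR*(-.063+.042*i)
    manip.command_gripper(.042); manip.hold(.2); print("open",round(manip.get_width(),4))
    line(xy,manip.get_position()[2]+.05,.1); line(xy,HI,.25); print("t",round(manip.get_time(),1))
E
python3 - <<'E'
from pp import *
if place("red"):
    release("red")
    mv((.43,.18),.22,-20); T=toolT(manip); c=manip.camera("wrist"); cv2.imwrite("pics/f.png",cv2.resize(c["image"][0:230,190:430],None,fx=2.5,fy=2.5)[...,::-1])
    p=np.array([*(C-.063*DIR),.048]); q=lens(c,T,p); print(q, onz(*ray(c,*q[0],T),.048),p)
E
```

```text
in hand (array([0.00041338, 0.00031966]), np.int32(275))
stop 0.43 mm over seat; df 5.9 lat [-1.6 -0.5]
open 0.0422
t 18.5
(array([306.12195122, 141.87804878]), np.int32(41)) [0.47205872 0.22307126 0.048     ] [0.47165928 0.22320386 0.048     ]
```

```bash
ls pics
```

```text
a_scene.png
a_top.png
a_wrist.png
b.png
b2.png
c.png
d.png
e.png
f.png
o2.png
```

Red stopped at its seat height, and the lens is within 0.4 mm of the expected spot at seated height. Doing the rest with the same checks, stopping on any anomaly.

```bash
python3 - <<'E'
from pp import *
import sys
for k in ("yellow","blue","white"):
    mv((.38,.04),HI,-10)
    pick(k); r=inhand(k); print("in hand",r)
    if not .018<manip.get_width()<.028 or r is None or np.abs(r[0]).max()>.003: print("STOP"); sys.exit()
    if not place(k): print("STOP high"); sys.exit()
    release(k)
for n,(x,y) in {"g1":(.47,.25),"g2":(.43,.18)}.items():
    mv((x,y),.26,-20); T=toolT(manip); c=manip.camera("wrist")
    pickle.dump((T,c),open(n+".pkl","wb"))
    cv2.imwrite(f"pics/{n}.png",cv2.resize(c["image"][0:240,170:430],None,fx=2.5,fy=2.5)[...,::-1])
c=manip.camera("scene"); cv2.imwrite("pics/g3.png",c["image"][...,::-1])
g=[pickle.load(open(n+".pkl","rb")) for n in ("g1","g2")]
for k,(_,H,h,i,_) in O.items():
    p=np.array([*(C+DIR*(-.063+.042*i)),.010+H]); qs=[lens(c,T,p) for T,c in g]
    if all(qs): print(k,tri([ray(c,*q[0],T) for (T,c),q in zip(g,qs)])[0].round(4),p.round(4))
    else: print(k,qs)
print(manip.get_time())
E
```

```text
yellow width 0.0226 grip 38.9 fz 6.06
lifted width 0.0225 fz -2.53 t 23.4
in hand (array([ 1.07437392e-03, -4.96648326e-05]), np.int32(274))
in hand (array([0.00112811, 0.00035954]), np.int32(291))
stop 0.61 mm over seat; df 8.34 lat [-1.  -1.3]
open 0.0421
t 32.3
blue width 0.0229 grip 39.3 fz 5.83
lifted width 0.0228 fz -2.46 t 37.7
in hand (array([0.00069861, 0.00042621]), np.int32(301))
in hand (array([0.00075537, 0.00038452]), np.int32(317))
stop 0.53 mm over seat; df 5.66 lat [-2.2 -0.8]
open 0.0421
t 47.2
white width 0.0228 grip 39.3 fz 5.86
lifted width 0.0228 fz -1.66 t 52.4
in hand (array([0.00025519, 0.00076399]), np.int32(306))
in hand (array([0.00025295, 0.00056007]), np.int32(313))
stop 0.41 mm over seat; df 13.53 lat [-4.2 -2.3]
open 0.0418
t 62.0
red [0.4719 0.223  0.0484] [0.4717 0.2232 0.048 ]
yellow [0.4878 0.2625 0.0556] [0.4871 0.2623 0.056 ]
blue [0.5026 0.3014 0.0638] [0.5025 0.3013 0.064 ]
white [0.5179 0.3405 0.0712] [0.5179 0.3404 0.072 ]
63.1083
```

View pics/g1.png

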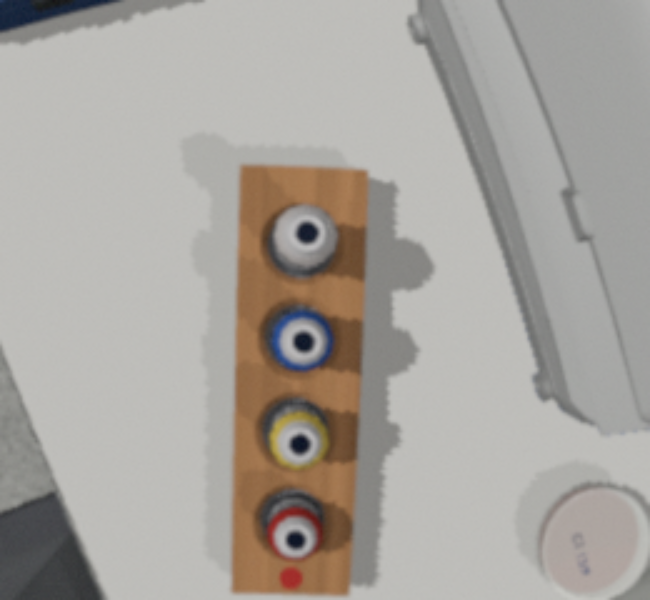

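View pics/g3.png

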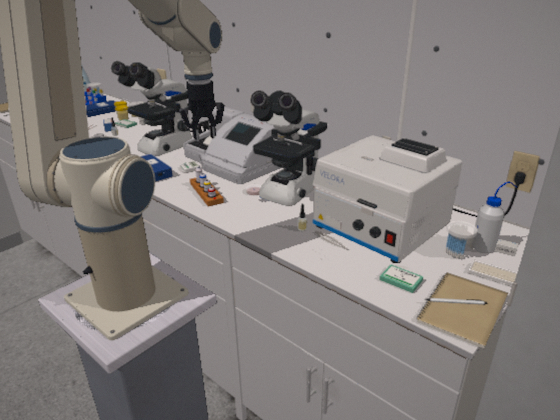

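The g1 crop shows red (295,538), yellow (300,443), blue (303,341) and white (307,232), all upright and in order from the dot (290,578). In the scene view the bottle (302,218) and carton (401,277) are where they were. The triangulated lens tops match seated heights to within 1 mm. The gripper is clear, so I'm handing in.

```bash
python3 - <<'E'
from rig import manip
manip.hold(.5); print(manip.sign_off())
E
```

```text
the job is handed in; nothing more can be done
None
```

The four objectives stand upright, thread down and fully seated, with red, yellow, blue and white in order from the red dot; the bottle and carton were left alone, and the job was handed in at about 64 s.

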